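# Swing out the sprung bottle stand and load the sample

## Task

Swing the sprung stand out of its parked place: push it steadily by its orange post, without bearing hard on it or on its stops, just until it goes over its dead point and snaps by itself to its other stop, and leave it there. Then take the blue-capped sample vial and gently set it down upright in the stand's blue cup, and let go. Leave the other things on the bench where they are.

Things in the scene. Friction and masses are not known exactly. Their poses are not given: they have to be found in the camera images.
- stand (a joint): Swing angle, rad: 0 = parked at stop 1, grows clockwise seen from above. An over-centre spring drives it to either stop. Stop 2 is set by a hidden cam, differently each time, anywhere in 0.65..1.8; the dead point is 0.35 before it. Short of that it resists with about 0.6 Nm x sin(angle left to go) (2.5 to 12 N at the post at first) and returns if let go; past it, it snaps to stop 2 alone.
- station: Grey foot of the stand, fixed to the bench. Origin: on the stand's upright swing axis, at bench height. Round plate 150 mm across, 15 mm thick, and on the +x side, 75 to 175 mm from the axis, a grey control box 100 x 120 mm, 60 mm tall. The parked stand points along -y and swings clockwise towards -x. Both stops are rigid; more than 16 N from the robot on the stand spoils its hinge.
- post (a point): Centre of the top of the stand's orange push post: upright pin 12 mm in diameter, 42 to 125 mm above the bench, 62 mm from the swing axis, on an aluminium arm (24 mm wide, top at 42 mm; its hub on the axis is 44 mm across, top at 50 mm). Axes turn with the stand: -y points out along the arm, -x is the way the post moves as the joint grows.
- cup (a point): Centre of the inner floor of the stand's blue cup, 130 mm out from the swing axis on the same arm as the post, 40 mm above the bench. The cup is 41 mm wide inside, 49 mm outside, its rim 14 mm above this floor. Axes as for the post, z up.
- sample: Sample vial with pale blue body, white band and BLUE cap, about 60 to 130 g, standing on the bench. Round body 34 mm wide up to 58 mm, cap 26 mm wide from 68 to 85 mm (the top). Origin: centre of its underside, z up. It stands in a row with two other vials, in any order.
- amber_vial: Bystander, to be left alone: brown vial of the same size, white cap. Origin: centre of its underside.
- red_vial: Bystander, to be left alone: pale vial of the same size, red cap. Origin: centre of its underside.
- wash_bottle: Bystander, to be left alone: white plastic wash bottle, 64 mm wide, 182 mm tall with its bent spout. Origin: centre of its underside.
- beaker: Bystander, to be left alone: empty glass beaker, 60 mm wide, 75 mm tall. Origin: centre of its underside.
- loose_cap: Bystander, to be left alone: loose blue screw cap lying on the bench, 30 mm wide, 14 mm tall. Origin: centre of its underside.
- cuvette_block: Bystander, to be left alone: yellow cuvette block, 70 x 50 x 30 mm. Origin: centre of its underside.
Mind the look-alikes: they are no part of the job. What is shaped like the sample but purple is not meant.

How it is judged:
On the way, in this order (a step that is already met when the one before it is completed fails the run):
1. the stand has snapped to its second stop and rests there untouched, the sample vial still standing where it was (value of joint stand above 0.57 rad and velocity of joint stand between -0.15 and 0.15 rad/s and contact force between each of the fingers, the arm and stand below 0.05 N and distance of sample from where it was at the start of the episode below 0.02 m), for 0.4 s.
2. the sample vial stands in the stand's cup (horizontal distance between sample and cup below 0.006 m and z of sample in the frame of cup below 0.004 m), for 0.2 s.
At the end, for the whole second after the job is handed in: The stand rests at its second stop (past 0.57 rad, not springing back) and the sample vial stands upright (within 0.1 rad) and at rest on the floor of the cup, within 6 mm of its centre and 4 mm of its floor, released (all of step 2 and value of joint stand above 0.57 rad and velocity of joint stand between -0.15 and 0.15 rad/s and z of sample in the frame of cup above -0.004 m and angle between sample's own z axis and vertical below 0.1 rad and linear speed of sample below 0.02 m/s); the robot touches nothing.
It fails at once if the robot bears on the stand with more than 16 N (contact force between any of the fingers, the arm and stand above 16 N).
It fails at once if the sample vial is pressed or knocked on the stand with more than 25 N (contact force between sample and stand above 25 N).
It fails at once if the sample vial is dropped (moves faster than 0.4 m/s with no finger on it) (contact force between the fingers and sample below 0.02 N and linear speed of sample above 0.4 m/s).
It fails at once if the sample vial is tipped by more than 0.6 rad (angle between sample's own z axis and vertical above 0.6 rad).
It fails at once if one of the bystanders is shifted by more than 30 mm or tipped over (distance of any of amber_vial, red_vial, wash_bottle, beaker, loose_cap, cuvette_block from where it was at the start of the episode above 0.03 m or angle between any of amber_vial, red_vial, wash_bottle, beaker, loose_cap, cuvette_block's own z axis and vertical above 0.5 rad).
It also fails if it takes over 72 s, if anything falls off the work surface, if the arm or the gripper's body presses on something with over 40 N, if the wrist force passes 120 N, or if a joint passes its speed limit or range.

## Robot

A 6-joint arm with a two-finger parallel gripper is mounted at the origin on the work surface. World frame = base frame: x ahead of the robot, y to its left, z up, the work surface at z = 0. Lengths are in m, angles in rad, forces in N, time in s.
With the tool pointing down it reaches from about 0.25 to 0.725 m from the base axis. Payload 4 kg.
Tool frame: the origin (TCP) lies between the finger pads; the fingertips stand 8 mm ahead of it and the grasp point (between the pads) lies 11 mm behind it (bot.tip_reach is the distance from the TCP to the fingertips, in m); z points along the fingers, y is the line along which they close (so a half turn about z gives the same grasp; the last joint's range is limited). The gripper opens to 85 mm and grips with 20 to 120 N. Pads are 22 mm wide; open, the fingers measure 114 mm over their backs; the gripper's body (76 mm by 85 mm) begins 54 mm behind the grasp point. The pads swing forward as they close: fully open they stand 13 mm farther back than shut.
Start: joints at [1.222, 0.241, 0.005, 1.335, 0, 1.571], TCP at [0.171, 0.47, 0.239] pointing down, gripper open.
Joint ranges: [-2.72, 2.72], [-1.05, 1.87], [-1.09, 1.28], [-1.99, 2.15], [-1.42, 1.44], [-3.14, 3.14]. Speed limits (rad/s): [2.79, 2.79, 3.14, 3.14, 3.14, 3.14].

## Interface

Orientations are given as a unit quaternion [x, y, z, w].
In Python, from workcell import bot gives the robot as it stands.
- The arm moves only by the tool move_arm, never from a script. Its argument "deltas" is a list of rows, each a list of 7 numbers: the opening, from 0 (shut) to 1 (fully open), then the shift along the tool's x, y, z in mm, then the turn, a rotation vector about the tool's x, y, z in degrees. In form: [[gripper, tx, ty, tz, ax, ay, az], ...]. A call has 1 to 10 rows; each row shifts and turns the commanded pose from where the row before left it, along the tool's axes as they then stand; what a row does not reach is not made up. A row lasts 1/12 s, in which the tool goes at most 41.7 mm and 7.16 degrees, less where a joint would pass 70% of its speed; a pose out of reach is approached as far as the arm can. A call is refused whole if a number of a shift passes 41.7 or a number of a turn 7.16, either way. A call with a gripper value outside its range is refused whole. The fingers move at their own pace and stop on an object; the grip force is fixed at half the most. Time passes only in rows, so rows that do not move let the fingers close. It gives the time, the measured TCP pose, the force, the opening and the grip force at its end, in the units of the state.
- bot.get_obs(): the state, without advancing time (a new reading comes with each control period).
- bot.camera(name): name is "scene" or "top" or "wrist"; returns the picture (420x560x3 uint8, blue, green, red); there is no depth.
- bot.calibration(name): a dict with "K" (3x3 intrinsics, pixels), "position" and "orientation" of the camera in the world. Camera axes: x right, y down, z forward; pixel columns grow to the right and rows downward; lengths in m; the calibration is good to about 2 mm. A picture is of the moment at which its call begins: read the wrist's pose just before it. calibration takes no time and is no camera call; for the wrist camera it gives the pose at the moment of the call.
- bot.job_done(): hands the job in; it is judged then, once.
Trained networks look in the newest picture that a camera, given by its name, has taken for a name from the list of things; names that differ only in an ending like _2 or _b are one class to them, and where a whole thing is asked for, a point or a joint stands for the part that bears it (a point fixed in the world has none). Each returns a list of dicts, best first, with "conf" (0 to 1); they miss things now and then, are a little off and sometimes report something else, mostly with a low value. They report only what shows in the picture. A call takes as long as a camera call. They do not tell look-alikes from the thing itself.
- bot.outline_of(query, camera): "pixels" (420x560 bool, what is visible of it) and "rect" ([left, top, width, height] in pixels, round what is visible of it).
The state is a dict: "clock": time; "joint_pos": joint angles; "joint_vel": joint speeds; "tau": joint torques, N m; "eef_pos": TCP position; "tool_rot": TCP orientation; "ft_force": force on the tool from outside, world axes, zero at the start; "ft_torque": the same for the moment, N m; "grip_width": finger opening in m; "grasp_force": force on a finger pad.
Only numpy, scipy, OpenCV 4.12 (cv2) and the standard library are available. Lean on these libraries where they do the work, as an engineer would, in place of code of your own. Each camera call takes 0.05 s, during which the arm holds its last target. There are 200 camera calls.

## Working session

There is one attempt and no reset: what is moved stays moved. The work goes in short steps, Python scripts to look and compute and a tool call to move; the robot and the scene stay as the last step left them, time stands still between calls to the robot, and variables do not carry over. Pictures are saved under pics/ and viewed, at most 11 in all, crops included, and the job is handed in when it is done.

Besides the shell and the picture viewer there is one more tool, called after "Request:" as name([rows], argument=value, ...), one row to a line, values as JSON. move_arm: Moves the arm, as the interface text tells. Its arguments: {"type":"object","properties":{"deltas":{"type":"array","items":{"type":"array","items":{"type":"number"}}}},"required":["deltas"]}

```bash
mkdir -p pics; cat > h.py <<'E'
import numpy as np, cv2
from scipy.spatial.transform import Rotation as R
from workcell import bot
def ray(cam,uv,z,c=None):
    c=c or bot.calibration(cam); K=np.array(c["K"]); d=np.linalg.solve(K,[uv[0],uv[1],1.]); d=R.from_quat(c["orientation"]).apply(d)
    p=np.array(c["position"]); return p+d*(z-p[2])/d[2]
def proj(cam,P,c=None):
    c=c or bot.calibration(cam); q=R.from_quat(c["orientation"]).inv().apply(np.array(P)-c["position"]); q=np.array(c["K"])@q; return q[:2]/q[2]
E
python3 - <<'E'
from h import *
o=bot.get_obs(); print(o["eef_pos"],o["tool_rot"],o["clock"],bot.tip_reach)
a=bot.camera("top"); b=bot.camera("scene"); 
cv2.imwrite("pics/top.png",a); cv2.imwrite("pics/scene.png",b)
for c in("top","scene"):
  k=bot.calibration(c); print(c,k)
  for n in["stand","station","sample","amber_vial","red_vial","wash_bottle","beaker","loose_cap","cuvette_block"]:
    for r in bot.outline_of(n,c)[:2]:
        ys,xs=np.nonzero(r["pixels"]); print(c,n,round(r["conf"],2),r["rect"],(round(xs.mean(),1),round(ys.mean(),1)),ray(c,(xs.mean(),ys.mean()),0.04,k).round(3))
E
```

```text
[0.17066426 0.46930752 0.2384207 ] [ 1.73520475e-01  9.84829694e-01 -1.04027013e-03 -1.90043767e-04] 0.0 0.008
top {'K': array([[531.07798658,   0.        , 271.8096402 ],
       [  0.        , 531.07798658, 217.69041471],
       [  0.        ,   0.        ,   1.        ]]), 'position': array([0.28082811, 0.05287952, 1.6213998 ]), 'orientation': array([-0.70373978,  0.70575141, -0.0622916 ,  0.05277332])}
top stand 0.7 [281.5, 180.1, 56.4, 29.5] (np.float64(310.3), np.float64(193.2)) [ 0.616 -0.086  0.04 ]
top station 0.56 [254.6, 140.5, 85.8, 86.1] (np.float64(288.1), np.float64(184.0)) [ 0.645 -0.019  0.04 ]
top sample 0.67 [157.6, 235.9, 23.0, 19.2] (np.float64(168.9), np.float64(245.3)) [0.458 0.339 0.04 ]
top sample 0.63 [389.0, 193.6, 16.6, 15.6] (np.float64(396.3), np.float64(200.8)) [ 0.592 -0.348  0.04 ]
top amber_vial 0.53 [364.1, 181.8, 15.2, 16.5] (np.float64(370.5), np.float64(191.5)) [ 0.621 -0.27   0.04 ]
top red_vial 0.7 [388.0, 244.7, 16.1, 15.3] (np.float64(395.0), np.float64(250.8)) [ 0.439 -0.338  0.04 ]
top red_vial 0.65 [363.3, 184.3, 18.4, 16.1] (np.float64(370
[... 1696 characters left out ...]
), np.float64(188.0)) [ 0.439 -0.336  0.04 ]
scene wash_bottle 0.82 [401.8, 252.8, 37.6, 52.5] (np.float64(422.3), np.float64(279.0)) [0.634 0.396 0.04 ]
scene wash_bottle 0.35 [140.2, 226.6, 21.4, 32.3] (np.float64(150.1), np.float64(243.1)) [ 0.62  -0.268  0.04 ]
scene beaker 0.74 [382.3, 202.2, 25.3, 28.1] (np.float64(393.8), np.float64(215.8)) [0.448 0.339 0.04 ]
scene loose_cap 0.65 [365.4, 183.6, 11.5, 11.1] (np.float64(370.7), np.float64(190.5)) [0.363 0.279 0.04 ]
scene cuvette_block 0.98 [445.5, 236.4, 31.2, 33.7] (np.float64(460.9), np.float64(251.6)) [0.542 0.499 0.04 ]
scene cuvette_block 0.2 [137.6, 170.3, 17.4, 32.7] (np.float64(148.5), np.float64(187.3)) [ 0.437 -0.337  0.04 ]
```

View pics/top.png

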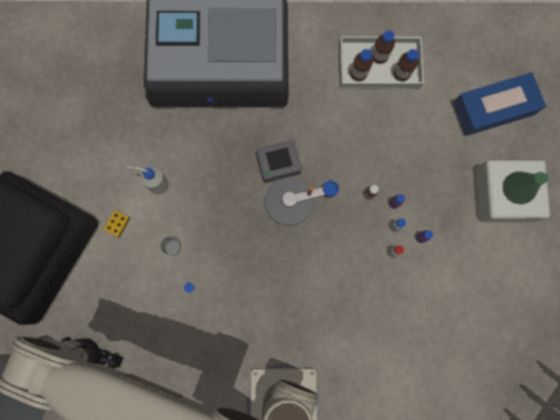

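View pics/scene.png

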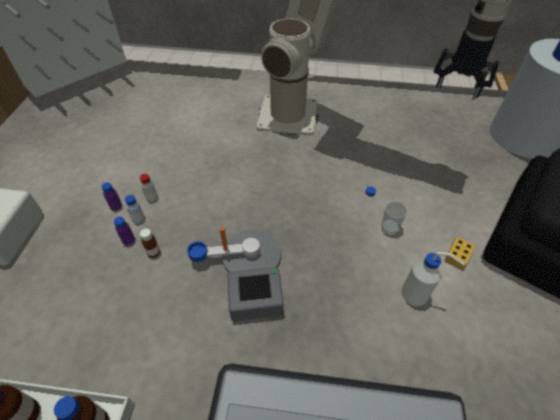

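The top view shows the stand's hub near (290,200), the orange post near (310,190) and the cup at (330,188), with the box above. The blue-capped pale vial is at (400,224), with purple ones at (396,201) and (425,236), red at (398,250) and amber at (374,190). The scene view agrees: sample at (133,208), post at (224,238).

```bash
python3 - <<'E'
from h import *
a=cv2.imread("pics/top.png"); b=cv2.imread("pics/scene.png")
def comp(im,lo,hi,box,name,cam,z):
    x0,y0,x1,y1=box; m=cv2.inRange(cv2.cvtColor(im[y0:y1,x0:x1],cv2.COLOR_BGR2HSV),lo,hi)
    n,l,s,c=cv2.connectedComponentsWithStats(m); i=1+np.argmax(s[1:,4]); uv=c[i]+[x0,y0]
    print(name,cam,s[i,4],s[i,:4]+[x0,y0,0,0],uv.round(1),ray(cam,uv,z).round(4))
B=((100,120,50),(125,255,255)); O=((3,130,60),(18,255,255)); Rd=((0,150,70),(5,255,255))
comp(a,*B,(318,175,345,202),"cup","top",.050)
comp(b,*B,(180,235,215,270),"cup","scene",.048)
comp(a,*O,(300,180,322,200),"post","top",.09)
comp(b,*O,(215,220,232,252),"post","scene",.085)
comp(a,*B,(390,214,410,234),"sample","top",.08)
comp(b,*B,(120,192,140,208),"sample","scene",.078)
comp(a,(0,0,150),(180,40,255),(278,190,302,210),"hub","top",.05)
comp(b,(0,0,150),(180,40,255),(240,235,264,262),"hub","scene",.05)
m=np.hstack([cv2.resize(a[150:270,270:440],None,fx=3.0,fy=3.0,interpolation=cv2.INTER_CUBIC)])
n=cv2.resize(b[165:285,90:290],None,fx=3.0,fy=3,interpolation=cv2.INTER_CUBIC)[:, :600]
cv2.imwrite("pics/c1.png",m)
E
```

```text
cup top 171 [323 181  15  16] [330.4 188.2] [ 0.6294 -0.147   0.05  ]
cup scene 311 [187 241  20  21] [197.  251.1] [ 0.6327 -0.1442  0.048 ]
post top 15 [309 187   4   7] [310.5 189.2] [ 0.6175 -0.0827  0.09  ]
post scene 72 [220 227   7  23] [223.2 237.3] [ 0.6094 -0.0807  0.085 ]
sample top 47 [397 219   8   8] [400.9 222.6] [ 0.5189 -0.3487  0.08  ]
sample scene 76 [125 195  10  10] [130.  199.6] [ 0.5188 -0.3476  0.078 ]
hub top 179 [283 192  19  14] [291.5 198.2] [ 0.5988 -0.0284  0.05  ]
hub scene 215 [240 238  19  14] [249.4 244.7] [ 0.5983 -0.0215  0.05  ]
```

View pics/c1.png

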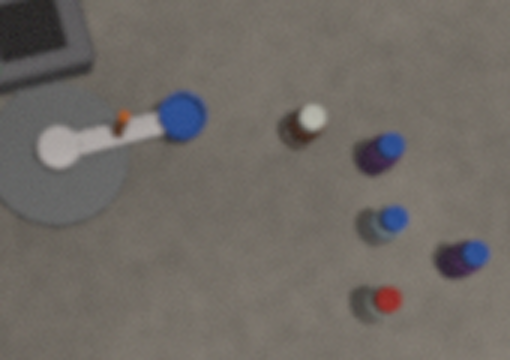

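```bash
cat >> h.py <<'E'
def plan(p,yaw_deg,n):
    "constant row (x n) bringing the TCP to p, tool down with tool y at world yaw"
    o=bot.get_obs(); y=np.radians(yaw_deg); ty=[np.cos(y),np.sin(y),0]; tz=[0,0,-1]; tx=np.cross(ty,tz)
    Rt=R.from_matrix(np.array([tx,ty,tz]).T); R0=R.from_quat(o["tool_rot"]); p0=np.array(o["eef_pos"])
    rv=(R0.inv()*Rt).as_rotvec()/n
    d=np.array(p)-p0; S=sum((R0*R.from_rotvec(rv*i)).as_matrix() for i in range(n)); t=np.linalg.solve(S,d)
    print("n",n,"row",(t*1000).round(2),np.degrees(rv).round(2),"ft",np.round(o["ft_force"],2),"tcp",p0.round(4),"clk",round(o["clock"],2))
E
python3 - <<'E'
from h import *
plan([.651,-.069,.2],15.6,20)
E
```

```text
n 20 row [-37.44  -1.61   1.97] [-0.    0.    2.72] ft [-0.08 -0.82 -0.  ] tcp [0.1709 0.4699 0.2393] clk 1.0
```

Request:
move_arm([
  [0,-37.4,-1.6,2,0,0,2.72],
  [0,-37.4,-1.6,2,0,0,2.72],
  [0,-37.4,-1.6,2,0,0,2.72],
  [0,-37.4,-1.6,2,0,0,2.72],
  [0,-37.4,-1.6,2,0,0,2.72],
  [0,-37.4,-1.6,2,0,0,2.72],
  [0,-37.4,-1.6,2,0,0,2.72],
  [0,-37.4,-1.6,2,0,0,2.72],
  [0,-37.4,-1.6,2,0,0,2.72],
  [0,-37.4,-1.6,2,0,0,2.72],
])

```text
clock: 1.83
eef_pos: [0.4773, 0.2576, 0.2192]
tool_rot: [0.401, 0.916, 0.0, 0.0]
ft_force: [1.1, 0.2, 0.2]
grip_width: -0.0
grasp_force: 0.0
```

Request:
move_arm([
  [0,-37.4,-1.6,2,0,0,2.72],
  [0,-37.4,-1.6,2,0,0,2.72],
  [0,-37.4,-1.6,2,0,0,2.72],
  [0,-37.4,-1.6,2,0,0,2.72],
  [0,-37.4,-1.6,2,0,0,2.72],
  [0,-37.4,-1.6,2,0,0,2.72],
  [0,-37.4,-1.6,2,0,0,2.72],
  [0,-37.4,-1.6,2,0,0,2.72],
  [0,-37.4,-1.6,2,0,0,2.72],
  [0,-37.4,-1.6,2,0,0,2.72],
  [0,0,0,0,0,0,0],
])

```text
invalid input at $.deltas: expected 1 to 10 rows
```

Request:
move_arm([
  [0,-37.4,-1.6,2,0,0,2.72],
  [0,-37.4,-1.6,2,0,0,2.72],
  [0,-37.4,-1.6,2,0,0,2.72],
  [0,-37.4,-1.6,2,0,0,2.72],
  [0,-37.4,-1.6,2,0,0,2.72],
  [0,-37.4,-1.6,2,0,0,2.72],
  [0,-37.4,-1.6,2,0,0,2.72],
  [0,-37.4,-1.6,2,0,0,2.72],
  [0,-37.4,-1.6,2,0,0,2.72],
  [0,-37.4,-1.6,2,0,0,2.72],
])

```text
clock: 2.67
eef_pos: [0.6514, -0.0699, 0.1989]
tool_rot: [0.605, 0.796, 0.0, -0.0]
ft_force: [1.0, -0.3, -0.3]
grip_width: 0.0001
grasp_force: 0.0
```

```bash
python3 - <<'E'
from h import *
o=bot.get_obs(); print(o["eef_pos"],o["joint_pos"])
c=bot.calibration("wrist"); a=bot.camera("wrist"); cv2.imwrite("pics/w1.png",a)
for n,P in dict(post=[.6127,-.080,.125],cup=[.631,-.146,.04],hub=[.596,-.0205,.05],tip=[*o["eef_pos"][:2],o["eef_pos"][2]-.008]).items(): print(n,proj("wrist",P,c).round(1))
plan([.651,-.069,.086],15.6,6)
E
```

```text
[ 0.65135073 -0.06990908  0.19891843] [-1.06964122e-01  5.74504674e-01  4.02813281e-01  1.39907747e+00
  9.76109238e-05  1.19346003e+00]
post [222.8 217.9]
cup [241.3 256.3]
hub [234.2 120.8]
tip [281.6 262.1]
n 6 row [ 1.52  0.18 18.66] [-0.01  0.05 -0.11] ft [ 0.57 -3.06 -0.04] tcp [ 0.6523 -0.0777  0.198 ] clk 2.72
```

View pics/w1.png

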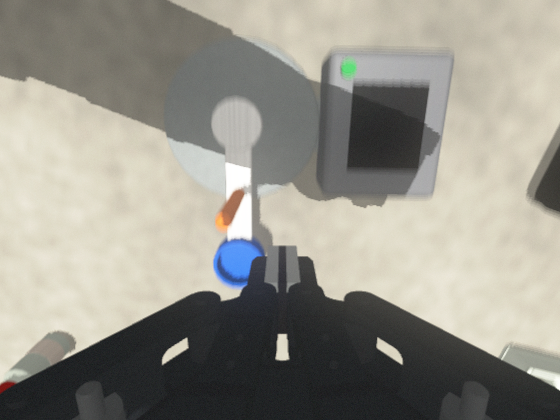

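The wrist view shows the post top at (222,221), the cup at (240,262) and the hub at (237,122), all within a few pixels of my projected estimates.

Request:
move_arm([
  [0,0,0,0,0,0,0],
  [0,0,0,0,0,0,0],
  [0,0,0,0,0,0,0],
])

```text
clock: 2.97
eef_pos: [0.6505, -0.0674, 0.1992]
tool_rot: [0.604, 0.797, 0.0, -0.0]
ft_force: [0.3, -0.2, 0.4]
grip_width: -0.0005
grasp_force: 0.0
```

```bash
python3 - <<'E'
from h import *
plan([.651,-.069,.086],15.6,8)
E
```

```text
n 8 row [-2.100e-01  1.000e-02  1.415e+01] [-0.   -0.    0.01] ft [ 0.32 -0.23  0.36] tcp [ 0.6505 -0.0674  0.1992] clk 2.97
```

Request:
move_arm([
  [0,0,0,14,0,0,0],
  [0,0,0,14,0,0,0],
  [0,0,0,14,0,0,0],
  [0,0,0,14,0,0,0],
  [0,0,0,14,0,0,0],
  [0,0,0,14,0,0,0],
  [0,0,0,14,0,0,0],
  [0,0,0,14,0,0,0],
  [0,0,0,0,0,0,0],
  [0,0,0,0,0,0,0],
])

```text
clock: 3.8
eef_pos: [0.6499, -0.0664, 0.0869]
tool_rot: [0.604, 0.797, -0.0, -0.001]
ft_force: [-0.1, -0.1, 0.8]
grip_width: -0.0002
grasp_force: 0.0
```

Request:
move_arm([
  [0,0,-3,0,0,0,0],
  [0,0,-3,0,0,0,0],
  [0,0,-3,0,0,0,0],
  [0,0,-2,0,0,0,0],
  [0,0,0,0,0,0,0],
])

```text
clock: 4.22
eef_pos: [0.6414, -0.071, 0.089]
tool_rot: [0.605, 0.797, 0.001, 0.002]
ft_force: [2.3, 1.7, 1.9]
grip_width: -0.0003
grasp_force: 1.7
```

Request:
move_arm([
  [0,0,-2,0,0,0,0],
  [0,0,-2,0,0,0,0],
  [0,0,0,0,0,0,0],
])

```text
clock: 4.47
eef_pos: [0.64, -0.0717, 0.0898]
tool_rot: [0.604, 0.797, 0.003, 0.003]
ft_force: [7.8, 3.2, 3.8]
grip_width: -0.0001
grasp_force: 3.3
```

```bash
python3 - <<'E'
from h import *
o=bot.get_obs(); print(o["eef_pos"],o["ft_force"],o["ft_torque"])
w=bot.camera("wrist"); s=bot.camera("scene")
cv2.imwrite("pics/w2.png",np.hstack([cv2.resize(w[100:400,130:430],(400,400)),cv2.resize(s[190:270,180:260],(400,400),interpolation=cv2.INTER_CUBIC)]))
E
```

```text
[ 0.63995288 -0.07169774  0.08980727] [7.77054759 3.19748231 3.80957076] [ 0.45497453 -1.15053171 -0.00650438]
```

View pics/w2.png

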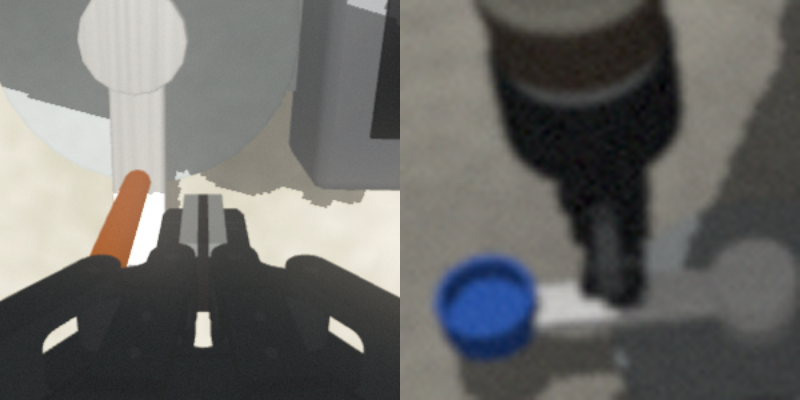

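The left half shows the post's top meeting the wide finger linkage rather than the fingertip, so I'll back off, raise the tool and push with the tips only.

Request:
move_arm([
  [0,0,3,0,0,0,0],
  [0,0,4,0,0,0,0],
  [0,0,4,0,0,0,0],
  [0,0,0,-8,0,0,0],
  [0,0,0,-8,0,0,0],
  [0,0,0,-6,0,0,0],
  [0,0,0,0,0,0,0],
  [0,0,0,0,0,0,0],
])

```text
clock: 5.23
eef_pos: [0.6472, -0.0694, 0.1102]
tool_rot: [0.605, 0.797, 0.0, 0.001]
ft_force: [-0.2, -0.8, 0.3]
grip_width: -0.0
grasp_force: 0.0
```

Request:
move_arm([
  [0,0,-3,0,0,0,0],
  [0,0,-3,0,0,0,0],
  [0,0,-3,0,0,0,0],
  [0,0,-3,0,0,0,0],
  [0,0,-2,0,0,0,0],
  [0,0,0,0,0,0,0],
])

```text
clock: 5.73
eef_pos: [0.6327, -0.0732, 0.1092]
tool_rot: [0.605, 0.797, -0.0, -0.0]
ft_force: [0.4, -0.0, 0.4]
grip_width: 0.0002
grasp_force: 0.0
```

Request:
move_arm([
  [0,0,-2,0,0,0,0],
  [0,0,-2,0,0,0,0],
  [0,0,0,0,0,0,0],
])

```text
clock: 5.98
eef_pos: [0.6307, -0.0738, 0.1095]
tool_rot: [0.604, 0.797, 0.001, 0.001]
ft_force: [5.4, 1.4, -2.4]
grip_width: 0.0
grasp_force: 2.2
```

Request:
move_arm([
  [0,-0.6,-2,0,0,0,1.9],
  [0,-0.6,-2,0,0,0,1.9],
])

```text
clock: 6.15
eef_pos: [0.6293, -0.0753, 0.1097]
tool_rot: [0.631, 0.776, 0.003, 0.002]
ft_force: [9.1, 3.0, -5.3]
grip_width: 0.0001
grasp_force: 5.0
```

Request:
move_arm([
  [0,-0.6,-2,0,0,0,1.9],
  [0,-0.6,-2,0,0,0,1.9],
])

```text
clock: 6.32
eef_pos: [0.6257, -0.0773, 0.1096]
tool_rot: [0.656, 0.755, 0.003, 0.002]
ft_force: [9.7, 2.0, -5.8]
grip_width: 0.0002
grasp_force: 4.7
```

Request:
move_arm([
  [0,-0.6,-2,0,0,0,1.9],
  [0,-0.6,-2,0,0,0,1.9],
])

```text
clock: 6.48
eef_pos: [0.6217, -0.0791, 0.1096]
tool_rot: [0.681, 0.732, 0.003, 0.002]
ft_force: [8.7, 1.9, -5.4]
grip_width: -0.0
grasp_force: 4.5
```

Request:
move_arm([
  [0,-0.6,-2,0,0,0,1.9],
  [0,-0.6,-2,0,0,0,1.9],
  [0,-0.6,-2,0,0,0,1.9],
])

```text
clock: 6.73
eef_pos: [0.6155, -0.0814, 0.1096]
tool_rot: [0.716, 0.698, 0.002, 0.002]
ft_force: [8.4, 1.2, -4.6]
grip_width: 0.0002
grasp_force: 4.1
```

Request:
move_arm([
  [0,-0.6,-2,0,0,0,1.9],
  [0,-0.6,-2,0,0,0,1.9],
  [0,-0.6,-2,0,0,0,1.9],
])

```text
clock: 6.98
eef_pos: [0.6092, -0.0829, 0.1096]
tool_rot: [0.75, 0.661, 0.002, 0.002]
ft_force: [8.3, 1.9, -4.4]
grip_width: 0.0002
grasp_force: 3.7
```

```bash
cat >> h.py <<'E'
def chk():
    o=bot.get_obs(); q=np.array(o["eef_pos"][:2])-[.596,-.0205]; f=np.array(o["ft_force"])
    ty=R.from_quat(o["tool_rot"]).apply([0,1,0])[:2]
    print("TCP polar r",np.hypot(*q).round(4),"ang",np.degrees(np.arctan2(q[1],q[0])).round(1),"tooly",np.degrees(np.arctan2(ty[1],ty[0])).round(1),"f along y",(f[:2]@ty).round(1),"f rad",(f[:2]@[-ty[1],ty[0]]).round(1),np.linalg.norm(f).round(1),o["clock"])
E
python3 -c "
from h import *
chk()"
```

```text
TCP polar r 0.0638 ang -78.1 tooly -7.2 f along y 8.0 f rad 2.9 9.6 6.9833
```

Request:
move_arm([
  [0,-0.6,-2,0,0,0,1.9],
  [0,-0.6,-2,0,0,0,1.9],
  [0,-0.6,-2,0,0,0,1.9],
  [0,-0.6,-2,0,0,0,1.9],
])

```text
clock: 7.32
eef_pos: [0.6006, -0.084, 0.1096]
tool_rot: [0.793, 0.61, 0.002, 0.001]
ft_force: [7.1, 1.2, -4.6]
grip_width: 0.0003
grasp_force: 3.1
```

Request:
move_arm([
  [0,-0.6,-2,0,0,0,1.9],
  [0,-0.6,-2,0,0,0,1.9],
  [0,-0.6,-2,0,0,0,1.9],
  [0,-0.6,-2,0,0,0,1.9],
])

```text
clock: 7.65
eef_pos: [0.5919, -0.0841, 0.1097]
tool_rot: [0.831, 0.556, 0.002, 0.001]
ft_force: [5.9, 1.2, -3.1]
grip_width: 0.0001
grasp_force: 2.6
```

```bash
python3 -c "
from h import *
chk()"
```

```text
TCP polar r 0.0638 ang -93.7 tooly -22.5 f along y 5.0 f rad 3.3 6.8 7.65
```

Request:
move_arm([
  [0,-0.6,-2,0,0,0,1.9],
  [0,-0.6,-2,0,0,0,1.9],
  [0,-0.6,-2,0,0,0,1.9],
  [0,-0.6,-2,0,0,0,1.9],
  [0,-0.6,-2,0,0,0,1.9],
])

```text
clock: 8.07
eef_pos: [0.5812, -0.0827, 0.1098]
tool_rot: [0.875, 0.485, 0.001, 0.001]
ft_force: [5.3, -0.2, -0.4]
grip_width: 0.0
grasp_force: 1.9
```

Request:
move_arm([
  [0,-0.6,-2,0,0,0,1.9],
  [0,-0.6,-2,0,0,0,1.9],
  [0,-0.6,-2,0,0,0,1.9],
  [0,-0.6,-2,0,0,0,1.9],
])

```text
clock: 8.4
eef_pos: [0.5728, -0.0802, 0.1099]
tool_rot: [0.905, 0.426, 0.001, 0.001]
ft_force: [3.2, -0.3, -0.6]
grip_width: -0.0002
grasp_force: 1.3
```

```bash
python3 -c "
from h import *
chk()"
```

```text
TCP polar r 0.064 ang -111.2 tooly -39.6 f along y 2.6 f rad 1.8 3.2 8.4
```

Request:
move_arm([
  [0,-0.6,-2,0,0,0,1.9],
  [0,-0.6,-2,0,0,0,1.9],
  [0,-0.6,-2,0,0,0,1.9],
])

```text
clock: 8.65
eef_pos: [0.5667, -0.0776, 0.1099]
tool_rot: [0.925, 0.38, 0.001, 0.001]
ft_force: [1.9, -0.9, 0.5]
grip_width: 0.0001
grasp_force: 0.9
```

Request:
move_arm([
  [0,-0.6,-2,0,0,0,1.9],
  [0,-0.6,-2,0,0,0,1.9],
  [0,-0.6,-2,0,0,0,1.9],
])

```text
clock: 8.9
eef_pos: [0.5608, -0.0744, 0.1097]
tool_rot: [0.943, 0.334, 0.0, 0.001]
ft_force: [0.5, -0.0, -0.1]
grip_width: 0.0003
grasp_force: 0.5
```

```bash
python3 -c "
from h import *
chk()"
```

```text
TCP polar r 0.0644 ang -123.2 tooly -51.0 f along y 0.3 f rad 0.4 0.5 8.9
```

Nearly at the dead point (about 1.16 rad); small steps now.

Request:
move_arm([
  [0,-0.6,-2,0,0,0,1.9],
  [0,-0.6,-2,0,0,0,1.9],
  [0,0,0,0,0,0,0],
  [0,0,0,0,0,0,0],
  [0,0,0,0,0,0,0],
])

```text
clock: 9.32
eef_pos: [0.5569, -0.0718, 0.1093]
tool_rot: [0.953, 0.304, -0.0, 0.0]
ft_force: [-0.3, -0.3, 0.6]
grip_width: -0.0001
grasp_force: 0.0
```

```bash
python3 -c "
from h import *
chk()
b=bot.camera('scene'); w=bot.camera('wrist'); cv2.imwrite('pics/s3.png',np.hstack([cv2.resize(b[175:295,170:290],(400,400),interpolation=cv2.INTER_CUBIC),cv2.resize(w,(400,400))]))"
```

```text
TCP polar r 0.0645 ang -127.3 tooly -54.6 f along y 0.1 f rad -0.4 0.7 9.3167
```

View pics/s3.png

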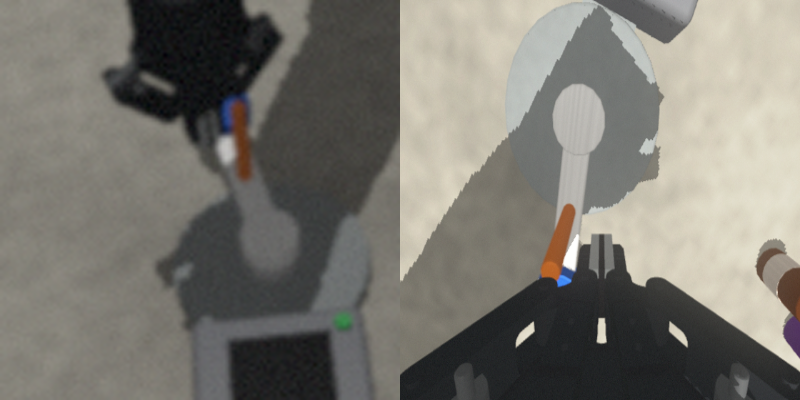

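The stand has snapped: the post stands clear of the fingertip in the wrist view and the force is zero. Backing off and rising.

Request:
move_arm([
  [0,0,5,0,0,0,0],
  [0,0,5,0,0,0,0],
  [0,0,5,0,0,0,0],
  [0,0,0,-25,0,0,0],
  [0,0,0,-35,0,0,0],
  [0,0,0,-35,0,0,0],
  [0.6,0,0,-15,0,0,0],
  [0.6,0,0,0,0,0,0],
])

```text
clock: 10.08
eef_pos: [0.5688, -0.0849, 0.2246]
tool_rot: [0.953, 0.303, 0.004, 0.002]
ft_force: [0.5, -0.2, 0.8]
grip_width: 0.0233
grasp_force: 0.0
```

```bash
python3 - <<'E'
from h import *
plan([.519,-.348,.2],-60,9)
E
```

```text
n 9 row [-20.55  21.52   2.73] [ 0.04 -0.05  0.59] ft [ 0.5  -0.21  0.76] tcp [ 0.5688 -0.0849  0.2246] clk 10.08
```

Request:
move_arm([
  [0.6,-20.5,21.5,2.5,0,0,0.6],
  [0.6,-20.5,21.5,2.5,0,0,0.6],
  [0.6,-20.5,21.5,2.5,0,0,0.6],
  [0.6,-20.5,21.5,2.5,0,0,0.6],
  [0.6,-20.5,21.5,2.5,0,0,0.6],
  [0.6,-20.5,21.5,2.5,0,0,0.6],
  [0.6,-20.5,21.5,2.5,0,0,0.6],
  [0.6,-20.5,21.5,2.5,0,0,0.6],
  [0.6,-20.5,21.5,2.5,0,0,0.6],
  [0.6,0,0,0,0,0,0],
])

```text
clock: 10.92
eef_pos: [0.5136, -0.3518, 0.1945]
tool_rot: [0.967, 0.255, -0.002, 0.0]
ft_force: [0.7, 0.4, 0.0]
grip_width: 0.0515
grasp_force: 0.0
```

Request:
move_arm([
  [0.6,0,0,0,0,0,0],
  [0.6,0,0,0,0,0,0],
])

```text
clock: 11.08
eef_pos: [0.5156, -0.3464, 0.1957]
tool_rot: [0.966, 0.258, -0.0, -0.001]
ft_force: [-0.2, 0.2, 0.3]
grip_width: 0.0513
grasp_force: 0.0
```

```bash
python3 - <<'E'
from h import *
o=bot.get_obs(); print(o["eef_pos"],o["grip_width"])
c=bot.calibration("wrist"); w=bot.camera("wrist"); s=bot.camera("scene"); t=bot.camera("top")
print("pred cap",proj("wrist",[.519,-.348,.085],c), "tcp",proj("wrist",o["eef_pos"],c))
for n in("sample",):
  for r in bot.outline_of(n,"wrist"): print(n,r["conf"],r["rect"])
for im,cam,box in((t,"top",(240,170,345,290)),(s,"scene",(160,150,262,262))):
    x0,y0,x1,y1=box; hsv=cv2.cvtColor(im[y0:y1,x0:x1],cv2.COLOR_BGR2HSV)
    for nm,lo,hi,z in(("cup",(100,120,50),(125,255,255),.048),("post",(3,130,60),(18,255,255),.09)):
        n,l,st,ce=cv2.connectedComponentsWithStats(cv2.inRange(hsv,lo,hi))
        for i in range(1,n):
            if st[i,4]>8: print(cam,nm,st[i,4],(ce[i]+[x0,y0]).round(1),ray(cam,ce[i]+[x0,y0],z).round(4))
cv2.imwrite("pics/w4.png",np.hstack([cv2.resize(w,(520,390)),cv2.resize(t[150:280,240:330],(270,390),interpolation=cv2.INTER_CUBIC)]))
E
```

```text
[ 0.515625   -0.34639905  0.19574432] 0.05130620993900008
pred cap [285.48578164 201.81336838] tcp [280.70033301 271.07249161]
sample 0.88 [315.8, 231.9, 33.0, 56.5]
sample 0.81 [264.7, 164.9, 43.0, 51.8]
sample 0.72 [306.1, 98.2, 47.4, 42.4]
top cup 180 [300.5 240.4] [ 0.4708 -0.0543  0.048 ]
top post 11 [295.9 214.7] [ 0.5412 -0.0389  0.09  ]
scene cup 167 [246.1 204.7] [ 0.4695 -0.0541  0.048 ]
scene post 53 [247.5 215.1] [ 0.5381 -0.0351  0.09  ]
```

View pics/w4.png

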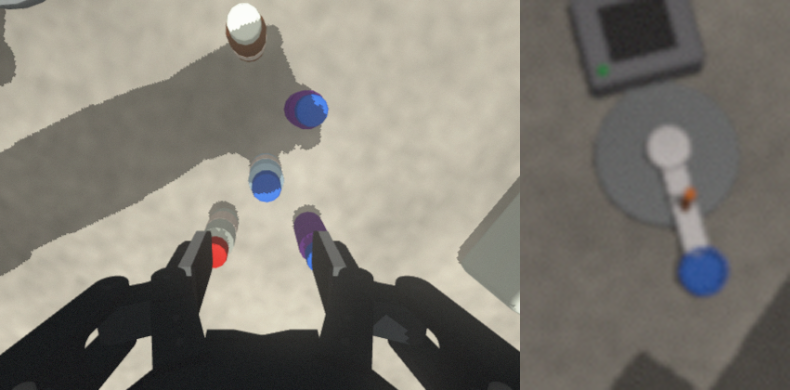

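The wrist view shows the sample's cap at (286,199) in full-frame pixels, against a prediction of (285,202). The top crop shows the stand swung about 1.57 rad, with the cup near (0.470,-0.054).

```bash
python3 - <<'E'
from h import *
o=bot.get_obs(); c=bot.calibration("wrist"); S=np.array([.519,-.348])
f=560/520
ty=np.array([.5,-.866]); tx=np.array([-ty[1]*-1,ty[0]*1])
tx=np.cross([*ty,0],[0,0,-1])[:2]
for n,uv in dict(sample=(266,185),purpA=(311,108),amber=(244,22),red=(219,255),purpB=(313,258)).items():
    p=ray("wrist",(uv[0]*f,uv[1]*f),.085,c)[:2]; print(n,p.round(3),"tool x,y mm",((p-S)@tx*1000).round(),((p-S)@ty*1000).round())
plan([.519,-.348,.1],-60,5)
E
```

```text
sample [ 0.522 -0.347] tool x,y mm 3.0 1.0
purpA [ 0.594 -0.346] tool x,y mm 66.0 36.0
amber [ 0.621 -0.27 ] tool x,y mm 127.0 -16.0
red [ 0.443 -0.343] tool x,y mm -63.0 -42.0
purpB [ 0.484 -0.419] tool x,y mm -66.0 44.0
n 5 row [ 0.17  0.71 19.38] [-0. -0.  0.] ft [-0.63 -0.47 -0.15] tcp [ 0.5165 -0.3454  0.1969] clk 11.28
```

Request:
move_arm([
  [0.6,0.6,0.7,19,0,0,0],
  [0.6,0.6,0.7,19,0,0,0],
  [0.6,0.6,0.7,19,0,0,0],
  [0.6,0.6,0.7,19,0,0,0],
  [0.6,0,0,19,0,0,0],
  [0.6,0,0,0,0,0,0],
  [0.6,0,0,0,0,0,0],
  [0.6,0,0,0,0,0,0],
])

```text
clock: 11.95
eef_pos: [0.5204, -0.3476, 0.1031]
tool_rot: [0.966, 0.259, 0.001, 0.001]
ft_force: [0.5, -1.2, 0.7]
grip_width: 0.0508
grasp_force: 0.0
```

```bash
python3 - <<'E'
from h import *
plan([.5203,-.3475,.034],-60,6)
E
```

```text
n 6 row [-0.   -0.03 11.51] [ 0.01 -0.01 -0.  ] ft [ 0.53 -1.17  0.68] tcp [ 0.5204 -0.3476  0.1031] clk 11.95
```

Request:
move_arm([
  [0.6,0,0,11.5,0,0,0],
  [0.6,0,0,11.5,0,0,0],
  [0.6,0,0,11.5,0,0,0],
  [0.6,0,0,11.5,0,0,0],
  [0.6,0,0,11.5,0,0,0],
  [0.6,0,0,11.5,0,0,0],
  [0.6,0,0,0,0,0,0],
  [0.6,0,0,0,0,0,0],
])

```text
clock: 12.62
eef_pos: [0.5186, -0.3473, 0.0313]
tool_rot: [0.966, 0.258, -0.001, -0.001]
ft_force: [-0.6, 0.0, 0.1]
grip_width: 0.0512
grasp_force: 0.0
```

Request:
move_arm([
  [0.5,0,0,0,0,0,0],
  [0.45,0,0,0,0,0,0],
  [0.4,0,0,0,0,0,0],
  [0.3,0,0,0,0,0,0],
  [0.2,0,0,0,0,0,0],
  [0.1,0,0,0,0,0,0],
  [0,0,0,0,0,0,0],
  [0,0,0,0,0,0,0],
  [0,0,0,0,0,0,0],
])

```text
clock: 13.37
eef_pos: [0.5202, -0.3482, 0.0339]
tool_rot: [0.966, 0.258, 0.001, 0.001]
ft_force: [0.1, 0.1, 5.3]
grip_width: 0.0321
grasp_force: 59.9
```

Request:
move_arm([
  [0,0,0,-5,0,0,0],
  [0,0,0,-10,0,0,0],
  [0,0,0,-20,0,0,0],
  [0,0,0,-25,0,0,0],
  [0,0,0,-25,0,0,0],
  [0,0,0,-25,0,0,0],
  [0,0,0,-15,0,0,0],
  [0,0,0,0,0,0,0],
  [0,0,0,0,0,0,0],
])

```text
clock: 14.12
eef_pos: [0.5198, -0.3481, 0.1587]
tool_rot: [0.966, 0.258, 0.001, 0.001]
ft_force: [-0.4, -0.6, -1.5]
grip_width: 0.0326
grasp_force: 59.6
```

```bash
python3 - <<'E'
from h import *
o=bot.get_obs();print(o["grasp_force"],o["grip_width"],o["ft_force"])
plan([.470,-.084,.154],-75,14)
w=bot.camera("wrist"); cv2.imwrite("pics/w5.png",w)
E
```

```text
59.565104301291285 0.032590514013224936 [-0.3544957  -0.55538328 -1.52386013]
n 14 row [  4.1  -18.81   0.32] [ 0.01 -0.    1.07] ft [-0.35 -0.56 -1.52] tcp [ 0.5198 -0.3481  0.1587] clk 14.12
```

View pics/w5.png

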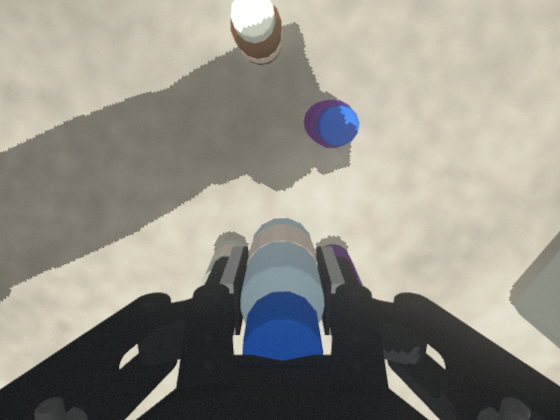

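The vial is held square and upright between the pads, centred at column 283 with its underside edge at row 219. Next I'll stop short of the cup on the robot's side so the wrist camera can see the cup.

```bash
python3 - <<'E'
from h import *
o=bot.get_obs(); c=bot.calibration("wrist"); p=np.array(o["eef_pos"]); Rt=R.from_quat(o["tool_rot"])
for dx in(-4,-2,0,2,4): print(dx,proj("wrist",p+Rt.apply([.017+dx/1000,0,.034]),c).round(1))
plan([.402,-.072,.154],-75,14)
E
```

```text
-4 [280.9 220.4]
-2 [280.9 217. ]
0 [280.9 213.5]
2 [280.9 210. ]
4 [280.9 206.5]
n 14 row [-1.000e-02 -2.144e+01  2.300e-01] [-0.    0.    1.07] ft [-1.08 -0.49 -1.69] tcp [ 0.519  -0.3475  0.1571] clk 14.17
```

Request:
move_arm([
  [0,0,-21.4,0.2,0,0,1.07],
  [0,0,-21.4,0.2,0,0,1.07],
  [0,0,-21.4,0.2,0,0,1.07],
  [0,0,-21.4,0.2,0,0,1.07],
  [0,0,-21.4,0.2,0,0,1.07],
  [0,0,-21.4,0.2,0,0,1.07],
  [0,0,-21.4,0.2,0,0,1.07],
])

```text
clock: 14.75
eef_pos: [0.4501, -0.2125, 0.1542]
tool_rot: [0.981, 0.194, -0.002, -0.001]
ft_force: [-0.6, 0.3, -1.1]
grip_width: 0.0319
grasp_force: 59.8
```

Request:
move_arm([
  [0,0,-21.4,0.2,0,0,1.07],
  [0,0,-21.4,0.2,0,0,1.07],
  [0,0,-21.4,0.2,0,0,1.07],
  [0,0,-21.4,0.2,0,0,1.07],
  [0,0,-21.4,0.2,0,0,1.07],
  [0,0,-21.4,0.2,0,0,1.07],
  [0,0,-21.4,0.2,0,0,1.07],
  [0,0,0,0,0,0,0],
  [0,0,0,0,0,0,0],
  [0,0,0,0,0,0,0],
])

```text
clock: 15.58
eef_pos: [0.4024, -0.0728, 0.1541]
tool_rot: [0.991, 0.13, -0.001, -0.0]
ft_force: [0.4, 0.7, -1.7]
grip_width: 0.0328
grasp_force: 59.9
```

```bash
python3 - <<'E'
from h import *
o=bot.get_obs(); c=bot.calibration("wrist"); w=bot.camera("wrist"); p=np.array(o["eef_pos"]); Rt=R.from_quat(o["tool_rot"])
print(p,o["grip_width"])
def circ(C,r,z): return np.array([proj("wrist",[C[0]+r*np.cos(a),C[1]+r*np.sin(a),z],c) for a in np.linspace(0,2*np.pi,60)]).astype(np.int32)
hsv=cv2.cvtColor(w[:215],cv2.COLOR_BGR2HSV); n,l,s,ce=cv2.connectedComponentsWithStats(cv2.inRange(hsv,(95,120,40),(125,255,255)))
for i in range(1,n):
    if s[i,4]>60: print(s[i],ce[i])
i=1+np.argmax(s[1:,4]); print("cup rim est", ray("wrist",ce[i],.05,c))
C=[.470,-.054]
print("rim rect pred",cv2.boundingRect(circ(C,.0245,.054)),proj("wrist",[*C,.04],c))
for dx in(-4,0): print(dx,proj("wrist",p+Rt.apply([.017+dx/1000,0,.034]),c).round(1))
v=w.copy(); cv2.polylines(v,[circ(C,.0245,.054)],True,(0,255,0),1); cv2.imwrite("pics/w6.png",v); cv2.imwrite("pics/w6raw.png",w)
E
```

```text
[ 0.40241737 -0.072779    0.15406373] 0.03275071144685037
[ 248   74   69   71 3631] [281.3762049  110.30873038]
cup rim est [ 0.47131658 -0.05439831  0.05      ]
rim rect pred (245, 74, 71, 74) [280.43877746 111.96237186]
-4 [281.  220.7]
0 [281.  213.7]
```

View pics/w6.png

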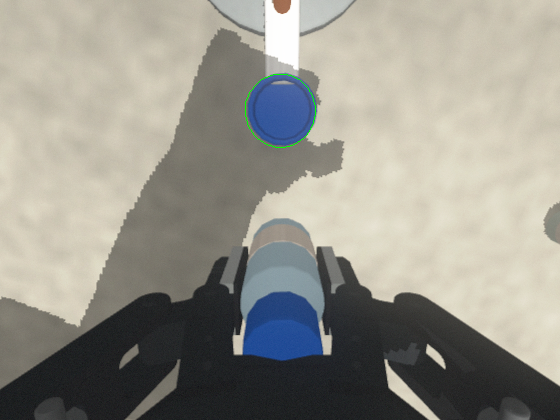

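The cup is at (281,110), about 1 px from my estimate's green circle, and the vial's lower edge is at row 219. I'll check the vial's offset from the TCP using its cap.

```bash
python3 - <<'E'
from h import *
o=bot.get_obs(); c=bot.calibration("wrist"); p=np.array(o["eef_pos"]); Rt=R.from_quat(o["tool_rot"])
w=cv2.imread("pics/w6raw.png"); print([ (r,w[r,283].tolist()) for r in range(214,224)][::2], [(r,w[r,283].tolist()) for r in range(286,300,2)])
for dx in(-4,-2,0,2,4): print(dx,"bottom",proj("wrist",p+Rt.apply([.017+dx/1000,0,.034]),c)[1].round(1),"shoulder58",proj("wrist",p+Rt.apply([.017+dx/1000,0,-.024]),c)[1].round(1),"cap68/85",proj("wrist",p+Rt.apply([.013+dx/1000,0,-.034]),c)[1].round(1),proj("wrist",p+Rt.apply([.013+dx/1000,0,-.051]),c)[1].round(1))
for dx in(0,-3): 
    t=np.array([.4712,-.0545,.154])-R.from_quat([.9914,.1305,0,0]).apply([dx/1000,0,0]); print(dx); plan(t,-75,8)
E
```

```text
[(214, [194, 213, 220]), (216, [194, 213, 221]), (218, [164, 169, 163]), (220, [145, 142, 127]), (222, [146, 141, 127])] [(286, [164, 156, 137]), (288, [164, 155, 137]), (290, [165, 156, 137]), (292, [129, 85, 59]), (294, [124, 67, 41]), (296, [126, 71, 41]), (298, [121, 67, 35])]
-4 bottom 220.7 shoulder58 270.6 cap68/85 294.3 325.0
-2 bottom 217.3 shoulder58 265.8 cap68/85 289.3 319.3
0 bottom 213.8 shoulder58 261.0 cap68/85 284.2 313.5
2 bottom 210.3 shoulder58 256.1 cap68/85 279.0 307.6
4 bottom 206.8 shoulder58 251.1 cap68/85 273.9 301.7
0
n 8 row [ 8.87 -0.04  0.03] [-0.    0.01 -0.01] ft [ 0.69  0.82 -0.69] tcp [ 0.4027 -0.0731  0.1543] clk 15.63
-3
n 8 row [ 9.25 -0.04  0.03] [-0.    0.01 -0.01] ft [ 0.69  0.82 -0.69] tcp [ 0.4027 -0.0731  0.1543] clk 15.63
```

Request:
move_arm([
  [0,9.2,0,0,0,0,0],
  [0,9.2,0,0,0,0,0],
  [0,9.2,0,0,0,0,0],
  [0,9.2,0,0,0,0,0],
  [0,9.2,0,0,0,0,0],
  [0,9.2,0,0,0,0,0],
  [0,9.2,0,0,0,0,0],
  [0,9.0,0,0,0,0,0],
  [0,0,0,0,0,0,0],
  [0,0,0,0,0,0,0],
])

```text
clock: 16.47
eef_pos: [0.4742, -0.0536, 0.1548]
tool_rot: [0.991, 0.13, -0.0, 0.0]
ft_force: [0.2, 0.9, -2.1]
grip_width: 0.0329
grasp_force: 59.9
```

Request:
move_arm([
  [0,0,0,10,0,0,0],
  [0,0,0,14,0,0,0],
  [0,0,0,14,0,0,0],
  [0,0,0,10,0,0,0],
  [0,0,0,6,0,0,0],
  [0,0,0,0,0,0,0],
  [0,0,0,0,0,0,0],
  [0,0,0,0,0,0,0],
])

```text
clock: 17.13
eef_pos: [0.4743, -0.0539, 0.1017]
tool_rot: [0.992, 0.13, 0.001, 0.0]
ft_force: [-0.7, 0.6, -0.6]
grip_width: 0.0325
grasp_force: 59.9
```

```bash
python3 - <<'E'
from h import *
t=np.array([.4712,-.0545,.100])-R.from_quat([.9914,.1305,0,0]).apply([-.0025,0,0])
plan(t,-75,1)
w=bot.camera("wrist"); s=bot.camera("scene")
cv2.imwrite("pics/w7.png",np.hstack([w[150:400,180:380],cv2.resize(s[160:220,210:280],(350,300),interpolation=cv2.INTER_CUBIC)[:250]]))
E
```

```text
n 1 row [-0.63 -0.22  1.7 ] [ 0.02 -0.06 -0.07] ft [-0.67  0.63 -0.62] tcp [ 0.4743 -0.0539  0.1017] clk 17.13
```

View pics/w7.png

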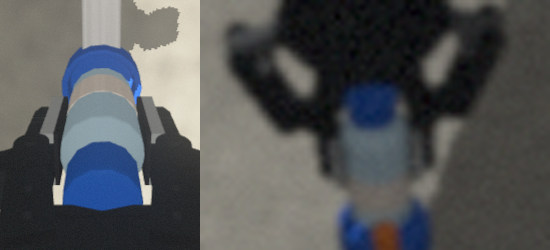

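The left crop shows the vial centred over the cup in columns, and the right crop shows it upright above the cup.

Request:
move_arm([
  [0,-0.4,0,4,0,0,0],
  [0,0,0,4,0,0,0],
  [0,0,0,4,0,0,0],
  [0,0,0,3,0,0,0],
  [0,0,0,2,0,0,0],
  [0,0,0,0,0,0,0],
  [0,0,0,0,0,0,0],
])

```text
clock: 17.82
eef_pos: [0.4733, -0.0539, 0.0838]
tool_rot: [0.992, 0.13, -0.0, -0.0]
ft_force: [0.9, -0.9, -0.9]
grip_width: 0.0324
grasp_force: 59.9
```

Request:
move_arm([
  [0,0,0,2,0,0,0],
  [0,0,0,2,0,0,0],
  [0,0,0,1.5,0,0,0],
  [0,0,0,1,0,0,0],
  [0,0,0,1,0,0,0],
  [0,0,0,0,0,0,0],
  [0,0,0,0,0,0,0],
])

```text
clock: 18.4
eef_pos: [0.4735, -0.0539, 0.0765]
tool_rot: [0.992, 0.13, -0.0, -0.0]
ft_force: [-0.2, -0.8, -1.6]
grip_width: 0.0326
grasp_force: 59.9
```

Request:
move_arm([
  [0,0,0,1,0,0,0],
  [0,0,0,0.5,0,0,0],
  [0,0,0,0,0,0,0],
  [0,0,0,0,0,0,0],
])

```text
clock: 18.73
eef_pos: [0.4735, -0.0539, 0.075]
tool_rot: [0.992, 0.13, -0.0, 0.0]
ft_force: [0.2, 0.8, 0.0]
grip_width: 0.0326
grasp_force: 59.9
```

Request:
move_arm([
  [0,0,0,0.5,0,0,0],
  [0,0,0,0.5,0,0,0],
  [0,0,0,0,0,0,0],
  [0,0,0,0,0,0,0],
])

```text
clock: 19.07
eef_pos: [0.4735, -0.0539, 0.074]
tool_rot: [0.992, 0.13, -0.0, 0.0]
ft_force: [0.4, -0.0, -1.8]
grip_width: 0.0328
grasp_force: 59.9
```

Request:
move_arm([
  [0,0,0,0.5,0,0,0],
  [0,0,0,0,0,0,0],
  [0,0,0,0,0,0,0],
])

```text
clock: 19.32
eef_pos: [0.4736, -0.054, 0.0739]
tool_rot: [0.992, 0.13, 0.0, 0.0]
ft_force: [-0.7, -0.4, 3.1]
grip_width: 0.0322
grasp_force: 60.4
```

Touchdown (about 3 N) at the expected height. Releasing.

Request:
move_arm([
  [0.36,0,0,0,0,0,0],
  [0.4,0,0,0,0,0,0],
  [0.44,0,0,0,0,0,0],
  [0.5,0,0,0,0,0,0],
  [0.6,0,0,0,0,0,0],
  [0.6,0,0,0,0,0,0],
  [0.6,0,0,0,0,0,0],
  [0.6,0,0,0,0,0,0],
])

```text
clock: 19.98
eef_pos: [0.4735, -0.0539, 0.0735]
tool_rot: [0.992, 0.13, 0.0, -0.0]
ft_force: [-0.3, 0.6, -0.4]
grip_width: 0.0514
grasp_force: 0.0
```

Request:
move_arm([
  [0.6,0,0,-5,0,0,0],
  [0.6,0,0,-10,0,0,0],
  [0.6,0,0,-15,0,0,0],
  [0.6,0,0,-20,0,0,0],
  [0.6,0,0,-20,0,0,0],
  [0.6,0,0,-20,0,0,0],
  [0.6,0,0,-20,0,0,0],
  [0.6,0,0,-10,0,0,0],
  [0.6,0,0,0,0,0,0],
  [0.6,0,0,0,0,0,0],
])

```text
clock: 20.82
eef_pos: [0.4739, -0.0539, 0.1941]
tool_rot: [0.992, 0.13, 0.001, 0.0]
ft_force: [-0.1, -0.9, 0.0]
grip_width: 0.0511
grasp_force: 0.0
```

Request:
move_arm([
  [0.6,-15,0,0,0,0,0],
  [0.6,-20,0,0,0,0,0],
  [0.6,-20,0,0,0,0,0],
  [0.6,-20,0,0,0,0,0],
  [0.6,-15,0,0,0,0,0],
  [0.6,0,0,0,0,0,0],
  [0.6,0,0,0,0,0,0],
  [0.6,0,0,0,0,0,0],
  [0.6,0,0,0,0,0,0],
])

```text
clock: 21.57
eef_pos: [0.3873, -0.077, 0.1932]
tool_rot: [0.991, 0.13, 0.0, -0.0]
ft_force: [0.1, 0.6, -0.1]
grip_width: 0.0507
grasp_force: 0.0
```

```bash
python3 - <<'E'
from h import *
o=bot.get_obs(); print(o["eef_pos"],o["ft_force"])
c=bot.calibration("wrist"); w=bot.camera("wrist")
def circ(C,r,z): return np.array([proj("wrist",[C[0]+r*np.cos(a),C[1]+r*np.sin(a),z],c) for a in np.linspace(0,2*np.pi,60)]).astype(np.int32)
C=[.4712,-.0545]
for r,z,k in((.0245,.054,(0,255,0)),(.013,.125,(0,255,255))): cv2.polylines(w,[circ(C,r,z)],True,k,1)
cv2.imwrite("pics/w8.png",w)
E
```

```text
[ 0.38725444 -0.07696273  0.19323827] [ 0.11015149  0.61236045 -0.07322795]
```

View pics/w8.png

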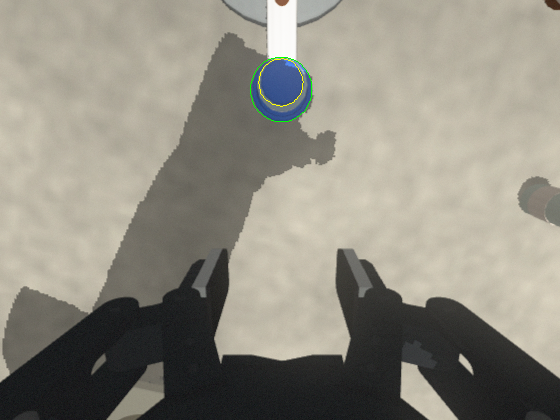

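The vial's cap lies inside the circle predicted for an upright, centred vial at (281,83), and the cup is where expected. Handing in.

```bash
python3 -c "
from h import *
print(bot.job_done())"
```

```text
the job is handed in; nothing more can be done
None
```

I swung the stand over to its second stop, where it snapped and stayed. The blue-capped vial is standing released in the cup and looks upright and centred to within about 1–2 mm in the last wrist picture. I handed the job in at about 22 s; no verdict was returned.

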